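Load the packing-tape roll on its stand and push the axle through

TASK

Push the tape roll along the plywood stand until it drops into its cradle between the two upright cheeks, then slide the steel axle out of its trough, through the near cheek, the roll's hub and the far cheek, until it sticks out by about the same amount on both sides. Leave the two bowls and the stack of disc cases where they are.

Things in the scene. Friction and masses are not known exactly. Their poses are not given: they have to be found in the camera images.
- stand: Plywood roll stand fixed to the bench, place and yaw vary. Origin: on the bench below the middle of the bay. +x: the way the roll is pushed in; +y: towards the trough; z up. The track is the base's upper face, 12 mm high, x -170 to 80 mm, lined by rails (y +-27 to +-33, 30 mm high) from x -170 to -40. Two upright cheeks: y +-27 to +-42 mm, x -40 to 40, 87 mm high.
- cradle (a point): Where the seated roll's centre and the axle's middle belong: over the stand's origin, 56.5 mm above the bench. The cradle is a slot 36 mm wide across the track (stand x -18 to +18 mm): pushed to within some 8 mm of it the roll drops in by about 3 mm and stays. The slot's far edge then stops it: pushing on beyond jams it hard against that edge.
- near_hole (a point): Centre of the 24 mm round hole in the trough-side cheek, on that cheek's outer face (stand y = +42 mm), 56.5 mm above the bench. The hole runs along the stand's y.
- far_hole (a point): Centre of the 24 mm round hole in the other cheek, on its outer face (stand y = -42 mm), 56.5 mm above the bench, in line with the near hole.
- trough_end (a point): Outer end of the open V trough (stand y = 200 mm), on the holes' line, 56.5 mm above the bench. The trough runs from here to the near cheek; its two sloping walls end about 53 mm above the bench, so the axle's upper half stands free above them.
- roll_center (a point): Centre of the tape roll: grey tape on a white hub, 96 mm diameter, 48 mm wide, bore 30 mm right through, about 0.25 kg. Its own y axis is the bore, along the stand's y. It stands on its rim on the track, centre 60 mm above the bench and 85 to 115 mm before the cradle (stand -x), on the robot's side. Slightly faceted: it does not roll off by itself.
- axle_center (a point): Middle of the steel axle: rod 20 mm in diameter, 140 mm long, about 0.16 kg, own y axis along it. Its -y end, towards the cheeks, tapers to 8 mm over 14 mm; its +y end is flat. It lies loose in the V trough on the holes' line, tip 5 to 25 mm short of the near cheek. Home, its middle is midway between the cheeks and each end stands out 28 mm.
- bowl_big: White ceramic bowl, 124 mm across, 62 mm high, loose on the bench; bystander, leave alone. Origin: centre of its underside.
- bowl_small: White ceramic bowl, 90 mm across, 45 mm high, loose on the bench; bystander, leave alone. Origin: centre of its underside.
- cases: Stack of three disc cases (one piece), 190 x 136 x 45 mm, loose on the bench; bystander, leave alone. Origin: centre of its underside.

How it is judged:
On the way:
1. the roll sits in the cradle between the cheeks while the axle is still outside it (x of roll_center in the frame of stand between -0.009 and 0.009 m and y of axle_center in the frame of stand above 0.095 m), for 0.2 s.
At the end, for the whole second after the job is handed in: Roll in the cradle (within 9 mm along the track, 51-62 mm high, bore within 0.15 rad of the holes' line); axle through cheeks and hub (middle within 13 mm lengthwise, 6 mm sideways, 50-63 mm high, within 0.1 rad); bystanders within 20 mm of their places; roll and axle at rest (x of roll_center in the frame of stand between -0.009 and 0.009 m and z of roll_center in the frame of stand between 0.051 and 0.062 m and angle between the y axis of roll_center and the y axis of stand, either way round below 0.15 rad and y of axle_center in the frame of stand between -0.013 and 0.013 m and x of axle_center in the frame of stand between -0.006 and 0.006 m and z of axle_center in the frame of stand between 0.05 and 0.063 m and angle between the y axis of axle_center and the y axis of stand, either way round below 0.1 rad and distance of each of bowl_big, bowl_small, cases from where it was at the start of the episode below 0.02 m and linear speed of each of roll, axle below 0.02 m/s); the robot touches nothing.
It fails at once if a bowl or the stack of cases is shoved more than 20 mm (distance of any of bowl_big, bowl_small, cases from where it was at the start of the episode above 0.02 m).
It also fails if it takes over 48 s, if anything falls off the work surface, if the arm or the gripper's body presses on something with over 40 N, if the wrist force passes 120 N, or if a joint passes its speed limit or range.

ROBOT

A 6-joint arm with a two-finger parallel gripper is mounted at the origin on the work surface. World frame = base frame: x ahead of the robot, y to its left, z up, the work surface at z = 0. Lengths are in m, angles in rad, forces in N, time in s.
With the tool pointing down it reaches from about 0.375 to 0.9 m from the base axis. Payload 3.1 kg.
Tool frame: the origin (TCP) lies between the finger pads; the fingertips stand 8 mm ahead of it and the grasp point (between the pads) lies 11 mm behind it; z points along the fingers, y is the line along which they close (so a half turn about z gives the same grasp; the last joint's range is limited). The gripper opens to 87 mm and grips with 3 to 60 N. Pads are 19 mm wide; open, the fingers measure 117 mm over their backs; the gripper's body (75 mm by 190 mm) begins 51 mm behind the grasp point.
Start: joints at [1.028, 0.527, 1.433, -0, 1.181, -0.178], TCP at [0.222, 0.584, 0.231] pointing down, gripper open.
Joint ranges: [-3.08, 3.08], [-0.75, 2.2], [0.22, 2.44], [-1.43, 4.57], [0, 2.65], [-2.85, 2.85]. Speed limits (rad/s): [2.79, 2.79, 3.14, 3.14, 3.14, 3.14].

INTERFACE

Orientations are given as a unit quaternion [x, y, z, w].
In Python, from rig import robot, vision, job gives the robot as it stands.
- The arm moves only by the shell command python3 -m handwheel 'ROWS' [OPENING] [FORCE]. ROWS is JSON, a list of rows, each a list of 4 numbers: the shift along the tool's x, y, z as a fraction of full scale, then the turn about the tool's z as a fraction of full scale. A call has 1 to 20 rows; each row is the pose to reach, as a shift and turn from the pose commanded when the call began, along the tool's axes at that moment, turning the shorter way round; what a row does not reach only later rows make up. Full scale, the value 1, is 300 mm for a shift and 2 pi rad for a turn. A row lasts 1/12 s, in which the tool goes at most 41.7 mm and 7.16 degrees, less where a joint would pass 70% of its speed; a pose out of reach is approached as far as the arm can. A call with a number of a shift or a turn outside -1 to 1 is refused whole. A call with a gripper value outside its range is refused whole. OPENING is the opening in per cent of the stroke, from 0 (shut) to 100 (fully open), set as the call begins (- or left out, the last holds). The fingers move at their own pace and stop on an object; FORCE is the grip in N (left out, the last holds). Time passes only in rows, so rows that repeat a pose let the fingers close. It gives the time, the measured TCP pose, the force, the opening and the grip force at its end, in the units of the state.
- robot.get_obs(): the state, without advancing time (a new reading comes with each control period).
- vision.camera(name): name is "scene" or "top" or "wrist"; returns a dict with "frame" (480x640x3 uint8, red, green, blue), "K" (3x3 intrinsics, pixels), "cam_to_world" (4x4, takes a point from camera to world coordinates); the wrist camera has in their place "hand_eye" (4x4, takes a point from camera to tool coordinates, whose origin is the TCP and whose axes are the flange's). Camera axes: x right, y down, z forward; pixel columns grow to the right and rows downward; lengths in m; the calibration is good to about 2 mm. A picture is of the moment at which its call begins: read the wrist's pose just before it. There is no depth.
- job.hand_in(): hands the job in; it is judged then, once.
Trained networks look in the newest picture that a camera, given by its name, has taken for a name from the list of things; names that differ only in an ending like _2 or _b are one class to them, and where a whole thing is asked for, a point or a joint stands for the part that bears it (a point fixed in the world has none). Each returns a list of dicts, best first, with "conf" (0 to 1); they miss things now and then, are a little off and sometimes report something else, mostly with a low value. They report only what shows in the picture. A call takes as long as a camera call.
- vision.look_for(camera, label): "point" ([row, column] in pixels, amid what is visible of it).
- vision.outline_of(camera, label): "mask" (480x640 bool, what is visible of it) and "point" ([row, column] in pixels, amid what is visible of it).
The state is a dict: "time": time; "q": joint angles; "joint_velocities": joint speeds; "joint_torque": joint torques, N m; "position": TCP position; "tool_rot": TCP orientation; "ft_force": force on the tool from outside, world axes, zero at the start; "moment": the same for the moment, N m; "grip_width": finger opening in m; "grip_force": force on a finger pad.
Only numpy, scipy, OpenCV 4.12 (cv2) and the standard library are available. Lean on these libraries where they do the work, as an engineer would, in place of code of your own. Each camera call takes 0.05 s, during which the arm holds its last target. There are 200 camera calls.

## Working session

There is one attempt and no reset: what is moved stays moved. The work goes in short steps, Python scripts to look and compute and a shell command to move; the robot and the scene stay as the last step left them, time stands still between calls to the robot, and variables do not carry over. Pictures are saved under pics/ and viewed, at most 10 in all, crops included, and the job is handed in when it is done.

```bash
mkdir -p pics; cat > h.py <<'E'
import numpy as np, cv2, json
from rig import robot, vision, job
from scipy.spatial.transform import Rotation as R
def cam(n):
    o=robot.get_obs(); c=vision.camera(n)
    if n=="wrist":
        T=np.eye(4);T[:3,:3]=R.from_quat(o["tool_rot"]).as_matrix();T[:3,3]=o["position"]
        c["cam_to_world"]=T@c["hand_eye"]
    return c
def save(c,f): cv2.imwrite(f,c["frame"][:,:,::-1])
def ray(c,rc,z):
    K=c["K"];T=c["cam_to_world"]
    d=T[:3,:3]@np.linalg.solve(K,[rc[1],rc[0],1.]);o=T[:3,3]
    return o+d*(z-o[2])/d[2]
def proj(c,P):
    T=np.linalg.inv(c["cam_to_world"]);p=(T[:3,:3]@np.atleast_2d(P).T+T[:3,3:])
    u=c["K"]@p; return (u[:2]/u[2]).T
E
python3 - <<'E'
from h import *
o=robot.get_obs(); print({k:np.round(v,3).tolist() for k,v in o.items()})
for n in ["top","scene"]:
    c=cam(n); save(c,f"pics/{n}0.png"); np.savez(f"{n}0.npz",**c)
    print(n,np.round(c["cam_to_world"],3).tolist(),np.round(c["K"],1).tolist())
    for l,z in [("stand",.05),("near_hole",.0565),("far_hole",.0565),("cradle",.0565),("trough_end",.0565),("roll_center",.06),("axle_center",.0565),("bowl_big",.03),("bowl_small",.02),("cases",.045)]:
        for d in vision.look_for(n,l)[:2]: print(l,round(d["conf"],2),np.round(d["point"],1),np.round(ray(c,d["point"],z),3))
E
```

```text
{'time': 0.0, 'q': [1.029, 0.529, 1.434, 0.0, 1.181, -0.178], 'joint_velocities': [-0.0, -0.0, -0.001, 0.002, -0.0, -0.001], 'joint_torque': [0.001, -44.003, -17.66, 0.063, 0.058, -0.0], 'position': [0.222, 0.583, 0.23], 'tool_rot': [0.181, 0.984, -0.001, -0.0], 'ft_force': [0.901, 0.832, 0.549], 'moment': [0.003, 0.002, -0.026], 'grip_force': 0.0, 'grip_width': 0.087}
top [[-0.005, -0.986, 0.169, 0.325], [-0.999, -0.001, -0.035, 0.021], [0.034, -0.169, -0.985, 1.122], [0.0, 0.0, 0.0, 1.0]] [[493.0, 0.0, 317.2], [0.0, 493.0, 247.7], [0.0, 0.0, 1.0]]
stand 0.84 [216.2 368.9] [ 0.58  -0.133  0.05 ]
near_hole 0.88 [215.6 368.9] [ 0.58  -0.132  0.056]
near_hole 0.3 [259.3 389.5] [ 0.482 -0.175  0.056]
far_hole 0.76 [220.  368.2] [ 0.57  -0.13   0.056]
cradle 0.62 [216.3 367. ] [ 0.578 -0.128  0.056]
trough_end 0.95 [218.3 370.9] [ 0.574 -0.136  0.056]
roll_center 0.96 [257.5 389.1] [ 0.485 -0.174  0.06 ]
axle_center 0.8 [209.4 328.9] [ 0.594 -0.043  0.056]
bowl_big 0.92 [272.6 496.8] [ 0.455 -0.423  0.03 ]
bowl_big 0.75 [218.6 370.1] [ 0.579 -0.138  0.03 ]
bowl_small 0.83 [215.1 473.7] [
[... 151 characters left out ...]
, [0.558, 0.616, -0.556, 0.616], [0.009, -0.674, -0.739, 0.869], [0.0, 0.0, 0.0, 1.0]] [[497.8, 0.0, 323.1], [0.0, 497.8, 245.8], [0.0, 0.0, 1.0]]
stand 0.73 [237. 261.] [ 0.604 -0.101  0.05 ]
near_hole 0.71 [239.2 263.8] [ 0.604 -0.086  0.056]
far_hole 0.7 [239.  258.2] [ 0.614 -0.093  0.057]
cradle 0.75 [238.2 257.9] [ 0.614 -0.096  0.056]
trough_end 0.94 [238.1 261.1] [ 0.608 -0.092  0.056]
axle_center 0.86 [252.  281.6] [ 0.591 -0.031  0.056]
bowl_big 0.93 [144.5 253.7] [ 0.439 -0.442  0.03 ]
bowl_small 0.77 [174.  216.6] [ 0.578 -0.394  0.02 ]
bowl_small 0.34 [194.  284.7] [ 0.468 -0.226  0.02 ]
cases 0.57 [384.8 444.6] [0.505 0.395 0.045]
cases 0.42 [255.5 282.4] [ 0.59  -0.03   0.045]
```

View pics/top0.png

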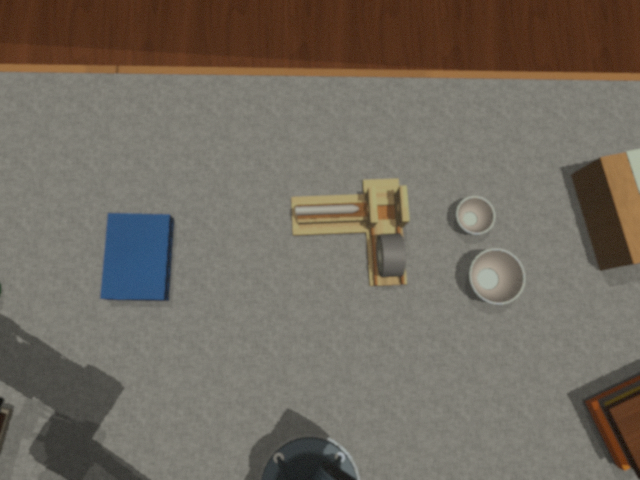

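View pics/scene0.png

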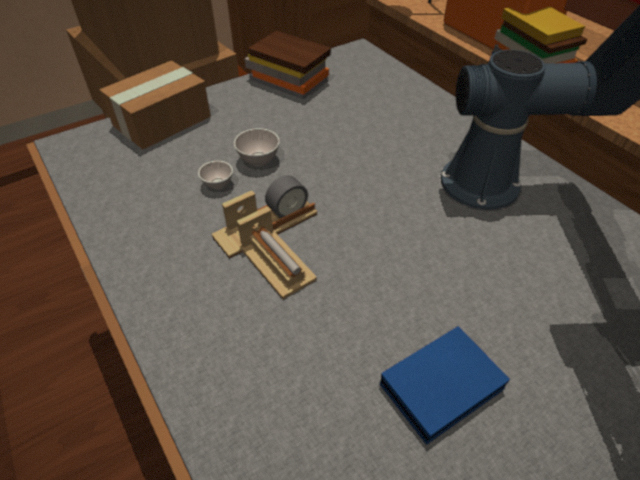

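The top view shows the stand with its bay near (385,212), the trough running left to (293,213), the roll at (391,255) and the axle at (328,210). The bowls are at (475,215) and (497,277), the cases at (138,257). The yaw is small. Next I'll move the wrist camera over the stand.

```bash
python3 -m handwheel '[[-0.2,-0.2,-0.1,0],[-0.4,-0.4,-0.2,0],[-0.6,-0.6,-0.22,0],[-0.81,-0.84,-0.22,0],[-0.81,-0.84,-0.22,0],[-0.81,-0.84,-0.22,0],[-0.81,-0.84,-0.22,0],[-0.81,-0.84,-0.22,0],[-0.81,-0.84,-0.22,0],[-0.81,-0.84,-0.22,0]]' 0
python3 -m handwheel '[[-0.81,-0.84,-0.22,0.19],[-0.81,-0.84,-0.22,0.19],[-0.81,-0.84,-0.22,0.19],[-0.81,-0.84,-0.22,0.19],[-0.81,-0.84,-0.22,0.19],[-0.81,-0.84,-0.22,0.19],[-0.81,-0.84,-0.22,0.19],[-0.81,-0.84,-0.22,0.19],[-0.81,-0.84,-0.22,0.19],[-0.81,-0.84,-0.22,0.19],[-0.81,-0.84,-0.22,0.19],[-0.81,-0.84,-0.22,0.19],[-0.81,-0.84,-0.22,0.19],[-0.81,-0.84,-0.22,0.19]]'
python3 - <<'E'
from h import *
c=cam("wrist"); save(c,"pics/w1.png"); np.savez("w1.npz",**c)
print(np.round(c["hand_eye"],3).tolist(),np.round(c["K"],1).tolist(),np.round(c["cam_to_world"],3).tolist())
E
```

```text
time: 1.93
position: [0.3619, 0.2588, 0.2975]
tool_rot: [0.183, 0.983, -0.0, 0.001]
ft_force: [0.6, 0.4, 1.0]
grip_width: 0.0284
grip_force: 0.0
time: 3.1
position: [0.4968, -0.0586, 0.3624]
tool_rot: [0.701, 0.713, -0.0, -0.0]
ft_force: [-0.4, 1.0, -0.7]
grip_width: 0.0004
grip_force: 0.0
[[0.0, -0.965, -0.261, 0.071], [1.0, 0.0, -0.0, 0.001], [0.0, -0.261, 0.965, -0.153], [0.0, 0.0, 0.0, 1.0]] [[335.1, 0.0, 317.1], [0.0, 335.1, 238.0], [0.0, 0.0, 1.0]] [[1.0, 0.016, 0.004, 0.497], [0.016, -0.965, -0.26, 0.013], [-0.001, 0.261, -0.965, 0.516], [0.0, 0.0, 0.0, 1.0]]
```

View pics/w1.png

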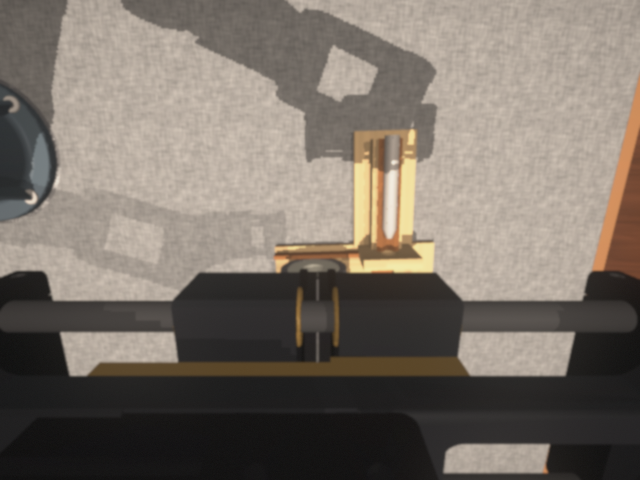

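This wrist picture shows the trough and axle at (390,140–240), and the bay lies partly behind the gripper. I'll shift 140 mm towards -y to bring it into view.

```bash
python3 -m handwheel '[[-0.47,0,0,0],[-0.47,0,0,0],[-0.47,0,0,0],[-0.47,0,0,0],[-0.47,0,0,0],[-0.47,0,0,0],[-0.47,0,0,0],[-0.47,0,0,0]]'
python3 - <<'E'
from h import *
c=cam("wrist"); save(c,"pics/w2.png"); np.savez("w2.npz",**c)
cv2.imwrite("pics/w2c.png",cv2.resize(c["frame"][60:290,240:500,::-1],None,fx=2.5,fy=2.5,interpolation=cv2.INTER_CUBIC))
for l,z in [("near_hole",.0565),("far_hole",.0565),("cradle",.0565),("trough_end",.0565),("roll_center",.06),("axle_center",.0565)]:
    for d in vision.look_for("wrist",l)[:2]: print(l,round(d["conf"],2),np.round(d["point"],1),np.round(ray(c,d["point"],z),3))
E
```

```text
time: 3.82
position: [0.4989, -0.1991, 0.3626]
tool_rot: [0.702, 0.712, 0.0, -0.0]
ft_force: [-0.1, 0.4, 0.4]
grip_width: 0.0004
grip_force: 0.0
near_hole 0.66 [153.1 387.3] [ 0.593 -0.134  0.056]
far_hole 0.56 [152.4 383. ] [ 0.587 -0.133  0.056]
cradle 0.95 [153. 383.] [ 0.587 -0.133  0.056]
trough_end 0.7 [154.3 383.7] [ 0.588 -0.135  0.056]
roll_center 0.8 [186.5 314.7] [ 0.497 -0.179  0.06 ]
axle_center 0.6 [ 67.4 395.9] [ 0.596 -0.03   0.056]
```

View pics/w2c.png

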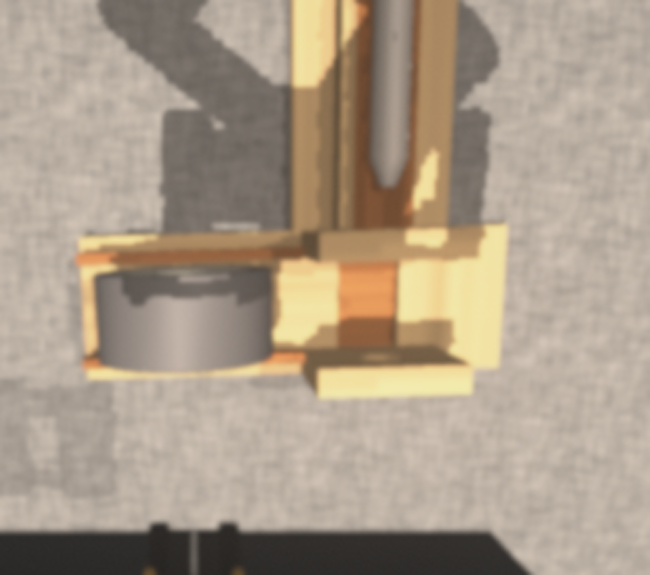

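The crop shows the far cheek's top face at (318–473, 366–395), the near cheek's top at (318–478, 230–257) and the slot at columns 340–397. The base ends are at columns about 84 and 503, the roll spans columns 97–273 and the axle tip is at (388,187). I'll fit the stand to these points.

```bash
python3 - <<'E'
from h import *
from scipy.optimize import least_squares
c=dict(np.load("w2.npz")); t=dict(np.load("top0.npz"))
# crop picks col,row -> stand pts
pk=[((318,367),(-.04,-.027,.087)),((472,364),(.04,-.027,.087)),((319,398),(-.04,-.042,.087)),((473,392),(.04,-.042,.087)),
((319,258),(-.04,.027,.087)),((320,232),(-.04,.042,.087)),((478,250),(.04,.027,.087)),
((340,300),(-.018,0,.012)),((397,300),(.018,0,.012))]
uv=np.array([p[0] for p in pk])/2.5+[240,60]; P=np.array([p[1] for p in pk])
def W(p,P):
    return P@R.from_euler('z',p[2]).as_matrix().T+[p[0],p[1],0]
def f(p):
    r=proj(c,W(p,P))-uv; r[-2:,1]=0; return r.ravel()
s=least_squares(f,[.58,-.13,0],loss='soft_l1'); p=s.x; print("stand",np.round(p,4)); print(np.round(f(p).reshape(-1,2),1).tolist())
def S(w): return R.from_euler('z',-p[2]).as_matrix()@(np.array(w)-[p[0],p[1],0])
np.save("stand.npy",p)
for k,(uvc,z) in {"tip":((388,187),.0565),"rollL":((97,315),.06),"rollR":((273,315),.06)}.items():
    print(k,np.round(S(ray(c,(uvc[1]/2.5+60,uvc[0]/2.5+240),z)),4))
for n,q in [("end-170",(-.17,0,.012)),("end80",(.08,0,.012)),("trough",(0,.2,.053)),("tr_top",(0,.2,.0565))]:
    print(n,(proj(c,W(p,np.array([q])))-[240,60])*2.5, proj(t,W(p,np.array([q]))))
im=c["frame"].copy()
T=t["frame"].copy()
for cc,i in((c,im),(t,T)):
  for q in [(x,y,.087) for x in(-.04,.04) for y in(-.042,-.027,.027,.042)]+[(-.17,-.033,.03),(-.17,.033,.03),(0,.2,.0565),(0,.042,.0565),(-.018,0,.012),(.018,0,.012),(.08,0,.012),(-.17,0,.012)]:
    u=proj(cc,W(p,np.array([q])))[0]; cv2.circle(i,(int(round(u[0]*8)),int(round(u[1]*8))),8,(255,0,0),-1,cv2.LINE_AA,3)
a=cv2.resize(im[0:300,230:490],(520,600)); b=cv2.resize(T[170:300,280:420],None,fx=2,fy=2)
b=cv2.copyMakeBorder(b,0,600-b.shape[0],0,0,cv2.BORDER_CONSTANT)
cv2.imwrite("pics/ov.png",np.hstack([a,b])[:,:,::-1])
for cc,n in((c,"wrist"),(t,"top")):
  for l in["axle_center","roll_center"]:
    d=vision.outline_of(n,l)
    if d:
      m=d[0]["mask"]; ys,xs=np.nonzero(m); print(n,l,d[0]["conf"],xs.min(),xs.max(),ys.min(),ys.max())
E
```

```text
stand [ 0.604  -0.1723  0.0507]
[[0.2, 0.3], [0.6, -0.6], [-0.2, -0.7], [-0.4, -0.4], [-0.0, 1.3], [-0.4, -0.7], [0.5, 2.2], [-1.0, 0.0], [0.4, 0.0]]
tip [0.0004 0.0622 0.0565]
rollL [-0.156   0.0013  0.06  ]
rollR [-0.0608 -0.002   0.06  ]
end-170 [[ 82.67697779 309.15204546]] [[389.13941168 282.82093229]]
end80 [[502.61665084 294.25643267]] [[380.66657615 177.00548079]]
trough [[ 392.67667939 -109.15595194]] [[297.29574157 209.62110261]]
tr_top [[ 394.34734167 -111.9058113 ]] [[297.28741917 209.23484103]]
wrist axle_center 0.7 388 406 10 134
wrist roll_center 0.84 279 349 165 209
top axle_center 0.86 296 358 204 214
top roll_center 0.85 376 405 233 276
```

View pics/ov.png

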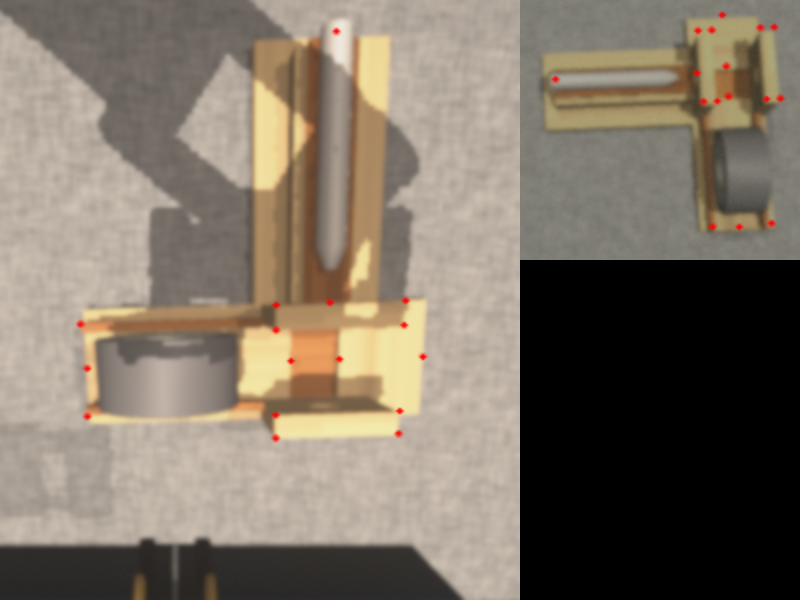

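The fit agrees with both cameras: stand at (0.604, -0.172) with yaw 0.051, roll at stand x of about -0.108, axle tip at y of about 0.062. I'll go down behind the roll, with the tool's y along the stand's x.

```bash
python3 -m handwheel '[[0.062,-0.27,0.2,-0.0058],[0.062,-0.27,0.2,-0.0058],[0.062,-0.27,0.4,-0.0058],[0.062,-0.27,0.6,-0.0058],[0.062,-0.27,0.8,-0.0058],[0.062,-0.27,0.955,-0.0058],[0.062,-0.27,0.955,-0.0058],[0.062,-0.27,0.955,-0.0058],[0.062,-0.27,0.955,-0.0058],[0.062,-0.27,0.955,-0.0058],[0.062,-0.27,0.955,-0.0058],[0.062,-0.27,0.955,-0.0058]]' 0
cat >> h.py <<'E'
def st():
    p=np.load("stand.npy"); o=robot.get_obs(); M=R.from_euler('z',-p[2])
    T=R.from_quat(o["tool_rot"]).as_matrix()
    print("TCP in stand",np.round(M.apply(o["position"]-np.array([p[0],p[1],0])),4),"tool x,y in stand",np.round(M.apply(T[:,0]),3),np.round(M.apply(T[:,1]),3),"t",o["time"],"F",np.round(M.apply(o["ft_force"]),1),"tau4-6",np.round(o["moment"],2))
E
python3 -c "
from h import *
st()"
```

```text
time: 5.37
position: [0.4194, -0.1844, 0.0781]
tool_rot: [0.689, 0.724, 0.0, 0.002]
ft_force: [0.0, -0.6, -0.8]
grip_width: 0.0007
grip_force: 0.0
TCP in stand [-0.185  -0.0028  0.0781] tool x,y in stand [ 0.001  1.    -0.003] [ 1.    -0.001  0.004] t 5.3667 F [ 0.  -0.6 -0.8] tau4-6 [-0.12 -0.02  0.02]
```

```bash
python3 -m handwheel '[[0.01,0.03,0,0],[0.01,0.05,0,0],[0.01,0.07,0,0],[0.01,0.09,0,0],[0.01,0.11,0,0],[0.01,0.13,0,0],[0.01,0.15,0,0],[0.01,0.17,0,0],[0.01,0.19,0,0],[0.01,0.21,0,0],[0.01,0.23,0,0],[0.01,0.25,0,0],[0.01,0.27,0,0],[0.01,0.29,0,0],[0.01,0.31,0,0],[0.01,0.33,0,0],[0.01,0.345,0,0],[0.01,0.355,0,0],[0.01,0.36,0,0],[0.01,0.36,0,0]]'
python3 - <<'E'
from h import *
st(); p=np.load("stand.npy"); M=R.from_euler('z',-p[2])
for n in ["top","scene"]:
    c=cam(n); save(c,f"pics/{n}1.png")
    for l in ["roll_center","axle_center"]:
        for d in vision.look_for(n,l)[:1]: print(n,l,round(d["conf"],2),d["point"],np.round(M.apply(ray(c,d["point"],.06)-[p[0],p[1],0]),3))
E
```

```text
time: 7.03
position: [0.5259, -0.175, 0.0761]
tool_rot: [0.689, 0.724, 0.0, 0.0]
ft_force: [0.1, 0.3, -1.0]
grip_width: 0.0001
grip_force: 0.0
TCP in stand [-0.0782  0.0013  0.0761] tool x,y in stand [ 0.001  1.    -0.   ] [ 1.    -0.001  0.   ] t 7.0333 F [ 0.1  0.3 -1. ] tau4-6 [-0.06  0.08  0.03]
top roll_center 0.5 [217.2, 476.6] [-0.038 -0.199  0.06 ]
scene roll_center 0.91 [206.9, 248.4] [-0.021 -0.021  0.06 ]
scene axle_center 0.98 [256.8, 282.9] [0.001 0.158 0.06 ]
```

```bash
python3 - <<'E'
import cv2
a=cv2.imread("pics/scene1.png")[150:310,180:340]; b=cv2.imread("pics/top1.png")[170:290,280:420]
a=cv2.resize(a,(480,480),interpolation=2); b=cv2.resize(b,(320,274),interpolation=2); b=cv2.copyMakeBorder(b,0,480-274,0,0,0)
cv2.imwrite("pics/v1.png",cv2.hconcat([a,b]))
E
```

```text
(no output)
```

View pics/v1.png

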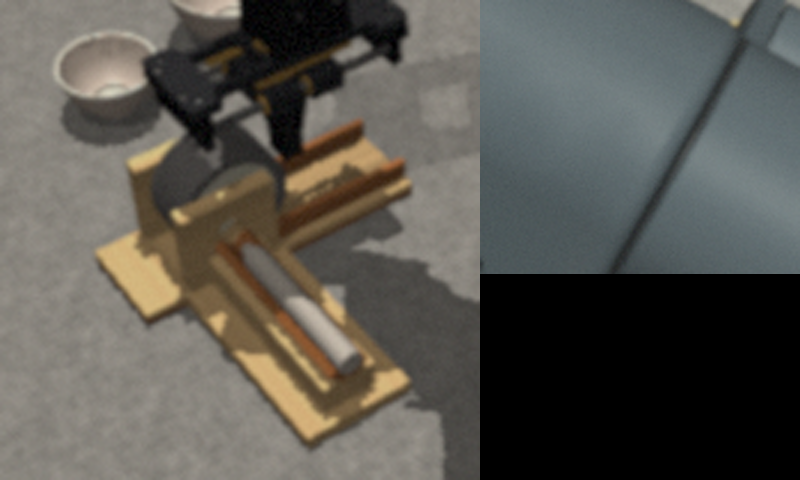

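The scene crop shows the roll between the cheeks and the axle still in its trough. I'll creep forward to make sure the roll is seated.

```bash
python3 -m handwheel '[[0,0.01,0,0],[0,0.02,0,0],[0,0.03,0,0],[0,0.035,0,0],[0,0.035,0,0]]'
python3 -m handwheel '[[0,0.005,0,0],[0,0.01,0,0],[0,0.01,0,0]]'
python3 -c "
from h import *
st()"
```

```text
time: 7.75
position: [0.5367, -0.1745, 0.0761]
tool_rot: [0.689, 0.725, 0.0, 0.0]
ft_force: [0.3, 0.8, -0.9]
grip_width: 0.0005
grip_force: 0.0
time: 8.0
position: [0.5394, -0.1743, 0.0761]
tool_rot: [0.689, 0.724, 0.0, 0.0]
ft_force: [-0.3, 0.7, -0.5]
grip_width: 0.0006
grip_force: 0.0
TCP in stand [-0.0647  0.0012  0.0761] tool x,y in stand [ 0.001  1.    -0.   ] [ 1.    -0.001  0.   ] t 8.0 F [-0.2  0.7 -0.5] tau4-6 [-0.11  0.03  0.02]
```

```bash
python3 -m handwheel '[[0,-0.08,0,0],[0,-0.08,-0.1,0],[-0.1,-0.08,-0.3,0],[-0.1,-0.08,-0.6,0],[-0.1,-0.08,-0.75,0],[-0.1,-0.08,-0.75,0],[-0.1,-0.08,-0.75,0],[-0.1,-0.08,-0.75,0],[-0.1,-0.08,-0.75,0],[-0.1,-0.08,-0.75,0]]'
python3 - <<'E'
from h import *
st(); p=np.load("stand.npy"); M=R.from_euler('z',-p[2])
c=cam("wrist"); save(c,"pics/w3.png")
d=vision.outline_of("wrist","roll_center")
print([x["conf"] for x in d])
im=c["frame"].copy()
for q in [(-.048,0,.0565),(.048,0,.0565),(0,.024,.1045),(0,-.024,.1045),(0,.062,.0565),(0,.202,.0565),(0,.042,.0565),(-.04,.042,.087),(.04,-.042,.087)]:
    w=M.inv().apply(q)+[p[0],p[1],0]; u=proj(c,w)[0]; print(q,np.round(u)); cv2.circle(im,(int(u[0]*8),int(u[1]*8)),10,(255,0,0),-1,cv2.LINE_AA,3)
cv2.imwrite("pics/w3o.png",im[:,:,::-1])
if d: ys,xs=np.nonzero(d[0]["mask"]); print(xs.min(),xs.max(),ys.min(),ys.max())
E
```

```text
time: 8.83
position: [0.5158, -0.2049, 0.3004]
tool_rot: [0.689, 0.724, -0.0, -0.001]
ft_force: [-0.4, -0.6, -0.4]
grip_width: 0.0005
grip_force: 0.0
TCP in stand [-0.0898 -0.0282  0.3004] tool x,y in stand [0.001 1.    0.001] [ 1.    -0.001 -0.001] t 8.8333 F [-0.4 -0.6 -0.4] tau4-6 [-0.09  0.02  0.01]
[0.61]
(-0.048, 0, 0.0565) [352. 185.]
(0.048, 0, 0.0565) [433. 185.]
(0, 0.024, 0.1045) [404. 167.]
(0, -0.024, 0.1045) [401. 213.]
(0, 0.062, 0.0565) [396. 130.]
(0, 0.202, 0.0565) [404. -14.]
(0, 0.042, 0.0565) [394. 148.]
(-0.04, 0.042, 0.087) [363. 149.]
(0.04, -0.042, 0.087) [432. 226.]
353 438 164 212
```

View pics/w3o.png

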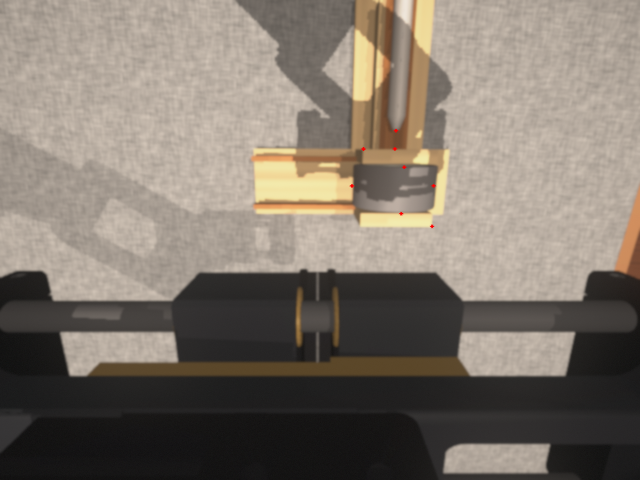

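The roll is seated: it spans columns 353–438 against 352–433 predicted. The axle tip is near (396,128), at y of about 0.062. Next I'll go behind the axle's flat end.

```bash
python3 -m handwheel '[[0.13,0.05,0,0],[0.26,0.1,0,0],[0.39,0.15,0,0],[0.52,0.2,0.05,0],[0.65,0.25,0.15,0],[0.78,0.302,0.25,0],[0.877,0.302,0.35,0],[0.877,0.302,0.45,0],[0.877,0.302,0.55,0],[0.877,0.302,0.65,0],[0.877,0.302,0.75,0],[0.877,0.302,0.79,0],[0.877,0.302,0.79,0],[0.877,0.302,0.79,0],[0.877,0.302,0.79,0]]'
python3 - <<'E'
from h import *
st(); p=np.load("stand.npy"); M=R.from_euler('z',-p[2])
c=cam("scene"); save(c,"pics/scene2.png")
im=c["frame"].copy()
for q in [(0,.062,.0665),(0,.202,.0665),(0,.042,.0665)]:
    w=M.inv().apply(q)+[p[0],p[1],0]; u=proj(c,w)[0]; cv2.circle(im,(int(u[0]*8),int(u[1]*8)),6,(255,0,0),-1,cv2.LINE_AA,3)
cv2.imwrite("pics/v2.png",cv2.resize(im[160:310,190:340,::-1],(600,600),interpolation=2))
E
```

```text
time: 10.18
position: [0.5951, 0.0616, 0.0652]
tool_rot: [0.689, 0.724, 0.001, 0.001]
ft_force: [-0.5, -0.7, -0.5]
grip_width: 0.0006
grip_force: 0.0
TCP in stand [0.003  0.234  0.0652] tool x,y in stand [ 0.001  1.    -0.   ] [ 1.    -0.001  0.002] t 10.1833 F [-0.6 -0.7 -0.5] tau4-6 [-0.08 -0.01  0.02]
```

View pics/v2.png

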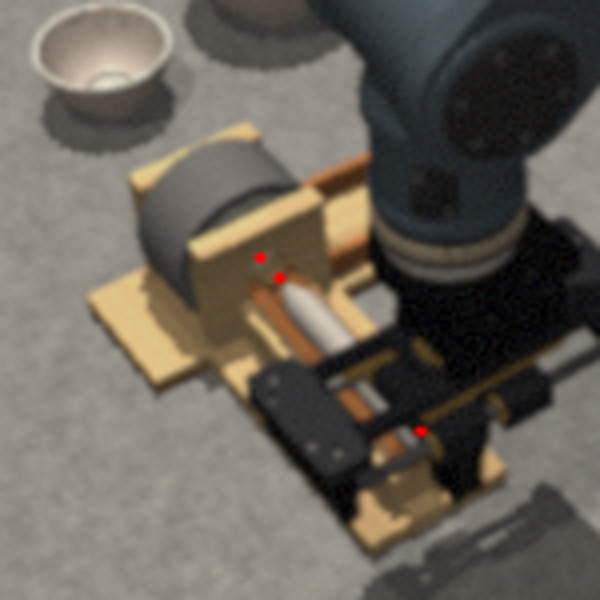

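The tool stands just behind the axle's end, and the projected ends match the picture. I'll push slowly in stages, checking the force.

```bash
python3 -m handwheel '[[-0.02,-0.008,0.006,0],[-0.05,-0.008,0.006,0],[-0.08,-0.008,0.006,0],[-0.1,-0.008,0.006,0],[-0.12,-0.008,0.006,0],[-0.14,-0.008,0.006,0],[-0.16,-0.008,0.006,0],[-0.18,-0.008,0.006,0],[-0.19,-0.008,0.006,0]]'
python3 -m handwheel '[[-0.02,0,0,0],[-0.04,0,0,0],[-0.06,0,0,0],[-0.08,0,0,0],[-0.1,0,0,0],[-0.12,0,0,0],[-0.14,0,0,0],[-0.15,0,0,0]]'
python3 -c "
from h import *
st()"
```

```text
time: 10.98
position: [0.5944, 0.0038, 0.0621]
tool_rot: [0.69, 0.724, -0.0, -0.0]
ft_force: [-0.7, 0.7, -0.9]
grip_width: 0.0002
grip_force: 0.5
time: 11.65
position: [0.5968, -0.0412, 0.0623]
tool_rot: [0.69, 0.724, 0.0, 0.0]
ft_force: [-0.8, 1.4, -1.2]
grip_width: 0.0003
grip_force: 0.6
TCP in stand [-0.0005  0.1313  0.0623] tool x,y in stand [ 0.002  1.    -0.   ] [ 1.    -0.002  0.   ] t 11.65 F [-0.7  1.4 -1.2] tau4-6 [0.12 0.09 0.  ]
```

```bash
python3 -m handwheel '[[-0.02,0,0,0],[-0.04,0,0,0],[-0.06,0,0,0],[-0.08,0,0,0],[-0.1,0,0,0],[-0.12,0,0,0],[-0.135,0,0,0],[-0.15,0,0,0],[-0.16,0,0,0],[-0.165,0,0,0],[-0.165,0,0,0]]'
python3 - <<'E'
from h import *
st()
E
python3 -m handwheel '[[0.05,0,0,0],[0.1,0,0,0],[0.1,0,-0.1,0],[0.05,0,-0.2,0],[-0.1,0,-0.35,0],[-0.25,0,-0.5,0],[-0.35,0,-0.65,0],[-0.35,-0.3,-0.8,0],[-0.35,-0.3,-0.8,0],[-0.35,-0.3,-0.8,0],[-0.35,-0.3,-0.8,0],[-0.35,-0.3,-0.8,0],[-0.35,-0.3,-0.8,0]]'
python3 - <<'E'
from h import *
st(); p=np.load("stand.npy"); M=R.from_euler('z',-p[2])
P=[(0,.07,.0565),(0,.042,.0565),(0,-.056,.0565),(0,-.07,.0565)]
out=[]
for n in ["wrist","scene"]:
    c=cam(n); save(c,f"pics/{n}4.png"); im=c["frame"].copy()
    for l in ["axle_center","roll_center"]:
        for d in vision.outline_of(n,l)[:1]:
            ys,xs=np.nonzero(d["mask"]); print(n,l,round(d["conf"],2),xs.min(),xs.max(),ys.min(),ys.max())
    us=[proj(c,M.inv().apply(q)+[p[0],p[1],0])[0] for q in P]; print(np.round(us,1).tolist())
    u0=np.mean(us,0).astype(int); x0=max(0,min(640-120,u0[0]-60)); y0=max(0,min(480-150,u0[1]-75))
    i=cv2.resize(im[y0:y0+150,x0:x0+120],(400,500),interpolation=2)
    for u in us: cv2.circle(i,(int((u[0]-x0+.5)*10/3),int((u[1]-y0+.5)*10/3)),2,(255,0,0),-1)
    out.append(i)
cv2.imwrite("pics/v4.png",np.hstack(out)[:,:,::-1])
E
```

```text
time: 12.57
position: [0.5994, -0.0902, 0.0623]
tool_rot: [0.689, 0.724, 0.0, 0.0]
ft_force: [0.2, 0.5, 0.2]
grip_width: 0.0008
grip_force: 0.0
TCP in stand [-0.0005  0.0822  0.0623] tool x,y in stand [ 0.001  1.    -0.001] [ 1.    -0.001  0.001] t 12.5667 F [0.2 0.5 0.2] tau4-6 [-0.06  0.02  0.02]
time: 13.65
position: [0.5148, -0.1975, 0.3021]
tool_rot: [0.689, 0.725, 0.0, 0.0]
ft_force: [-0.1, 0.1, -0.0]
grip_width: 0.0003
grip_force: 0.0
TCP in stand [-0.0904 -0.0207  0.3021] tool x,y in stand [0. 1. 0.] [ 1.    -0.     0.001] t 13.65 F [-0.1  0.1 -0. ] tau4-6 [-0.1   0.05 -0.04]
wrist axle_center 0.84 381 405 130 247
wrist roll_center 0.78 353 437 170 219
[[395.4, 129.7], [393.9, 155.1], [389.2, 237.0], [388.5, 247.9]]
scene roll_center 0.89 225 264 194 236
[[261.6, 234.1], [255.1, 227.0], [233.6, 203.4], [230.6, 200.2]]
```

View pics/v4.png

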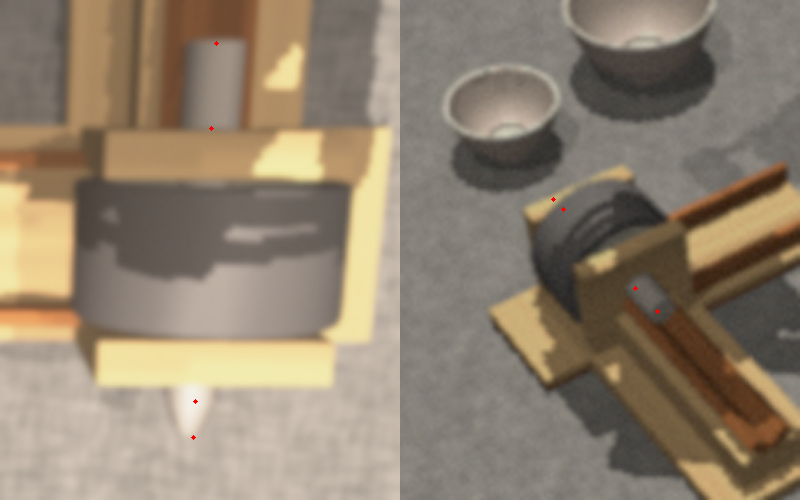

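The axle is through both cheeks and the hub. Its ends lie on the predicted home points (wrist rows 130 and 247), and the roll and bowls are in place.

```bash
python3 -c "
from rig import job
print(job.hand_in())"
```

```text
the job is handed in; nothing more can be done
None
```

The job is handed in: the roll is seated in its cradle, the axle is through both cheeks and the hub within about 2 mm of centred by the wrist picture, and the arm never approached the bowls or the cases; the hand-in call returned no verdict.

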